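Check a quick-thread post with a ring gauge

ROBOT

A 7-joint arm with a two-finger parallel gripper is mounted at the origin on the work surface. World frame = base frame: x ahead of the robot, y to its left, z up, the work surface at z = 0. Lengths are in m, angles in rad, forces in N, time in s.
With the tool pointing down it reaches from about 0.425 to 1.025 m from the base axis. Payload 9.4 kg.
Tool frame: the origin (TCP) lies at the very end of the fingers, on their centre line; the grasp point (between the pads) lies 19 mm behind it (grip_point_offset is the distance from the TCP to the grasp point, in m); z points along the fingers, y is the line along which they close (so a half turn about z gives the same grasp; the last joint's range is limited). The gripper opens to 93 mm and grips with 3 to 60 N. Pads are 15 mm wide; open, the fingers measure 128 mm over their backs; the gripper's body (75 mm by 188 mm) begins 65 mm behind the grasp point.
Start: joints at [1.123, 0.599, -0.003, 1.599, 0.002, 0.943, -0.08], TCP at [0.263, -0.676, 0.219] pointing down, gripper open.
Joint ranges: [-2.57, 2.57], [-0.35, 1.97], [-1.29, 1.29], [0.11, 2.56], [-1.05, 4.19], [0.11, 1.86], [-2.63, 2.63]. Speed limits (rad/s): [2.22, 2.22, 3.01, 3.01, 3.14, 3.14, 3.14].

INTERFACE

Orientations are given as [roll, pitch, yaw] about the fixed x, y, z axes, in that order (R = Rz(yaw) Ry(pitch) Rx(roll)).
In Python, from workcell import * gives the robot as it stands.
- The arm moves only by the shell command python3 -m inch 'ROWS' [FORCE]. ROWS is JSON, a list that holds one entry, the list of rows, each a list of 7 numbers: the closure, from 0 (fully open) to 1 (shut), then the shift along the tool's x, y, z in mm, then the turn, a rotation vector about the tool's x, y, z in rad. In form: [[[jaw, x, y, z, ax, ay, az], ...]]. A call has 1 to 20 rows; each row shifts and turns the commanded pose from where the row before left it, along the tool's axes as they then stand; what a row does not reach is not made up. A row lasts 1/8 s, in which the tool goes at most 62.5 mm and 10.7 degrees, less where a joint would pass 70% of its speed; a pose out of reach is approached as far as the arm can. A call with a gripper value outside its range is refused whole. The fingers move at their own pace and stop on an object; FORCE is the grip in N (left out, the last holds). Time passes only in rows, so rows that do not move let the fingers close. It gives the time, the measured TCP pose, the force, the opening and the grip force at its end, in the units of the state.
- state(): the state, without advancing time (a new reading comes with each control period).
- read_camera(name): name is "scene" or "top" or "wrist"; returns a dict with "img" (400x640x3 uint8, red, green, blue), "depth" (400x640 float32, m along the optical axis (not along the pixel's ray), 0 where there is no reading), "K" (3x3 intrinsics, pixels), "distortion" ([k1, k2, p1, p2, k3] as OpenCV has them; the pictures are not rectified), "extrinsics" (4x4, takes a point from camera to world coordinates). Camera axes: x right, y up, looking along -z (the intrinsics and any distortion apply to the point x, -y, -z); pixel columns grow to the right and rows downward; lengths in m; the calibration is good to about 2 mm. A picture is of the moment at which its call begins.
- close_job(): hands the job in; it is judged then, once.
The state is a dict: "clock": time; "joint_pos": joint angles; "joint_velocities": joint speeds; "effort": joint torques, N m; "eef_pos": TCP position; "tool_rot": TCP orientation; "force": force on the tool from outside, world axes, zero at the start; "wrist_torque": the same for the moment, N m; "finger_gap": finger opening in m; "grasp_force": force on a finger pad.
Only numpy, scipy, OpenCV 4.12 (cv2) and the standard library are available. Lean on these libraries where they do the work, as an engineer would, in place of code of your own. Each camera call takes 0.05 s, during which the arm holds its last target. There are 200 camera calls.

TASK

Check the thread of the upright post with the knurled ring gauge: set the ring over the post the same way up as it lies, screw it down clockwise until it meets the spring seat and turning clearly gets harder, then give it a quarter turn more from there and let go. Never lean on it or force it down, do not overtighten it, and leave the other things on the bench where they are.

Things in the scene. Friction and masses are not known exactly. Their poses are not given: they have to be found in the camera images.
- ring: Loose steel ring gauge, knurled, lying flat on the bench, right way up: outer diameter 54 mm, bore 34 mm, 28 mm tall, 0.2 to 0.3 kg. Origin: centre of its underside, z up along its axis. In the bore, 6 mm above the underside, three rounded thread teeth 120 degrees apart reach in to a diameter of 27 mm. It can be gripped across its outside at any angle.
- post: Fixed upright steel post on a square aluminium foot (110 x 110 x 20 mm). Origin: centre of the foot's underside on the bench; z up along the post's axis. Core 25 mm in diameter. Round its lower part stand a fixed dark steel collar (47 mm wide, top 44 mm above the bench) and, out of the collar, the sprung brass seat. There is room for fingers above the foot.
- post_tip (a point): Top of the post, on its axis, 114 mm above the bench; the last 12 mm taper from 25 down to 14 mm in diameter and guide the ring on.
- thread_end (a point): Point on the post's axis at the upper end of the thread, 87.5 mm above the bench. Below it, to 49 mm: right-hand three-start thread, 32 mm in diameter, lead 18 mm: the ring goes down 18 mm per full clockwise turn (from above) and cannot be pushed down unturned. Play 0.8 mm axial, 1 mm radial. Set on, the ring rests on the thread ends, underside 76 to 84 mm above the bench, and starts at any angle.
- collar: Fixed dark steel collar round the post, 47 mm wide, 16 mm tall. Origin: centre of its underside. It carries the sprung brass seat (40 mm wide) that meets the ring's underside; the seat's free top is 57 to 71 mm above the bench, different each time. Spring: 14 N at first touch, 0.8 N more per mm (12 mm travel). At touch the ring lifts by its play and turning takes some 0.1 Nm more.
- tub: Clear plastic tub, open, 116 mm wide, 75 mm tall; not part of the job, leave it. Origin: centre of its underside.
- can: Dark can, 72 mm wide, 55 mm tall; not part of the job, leave it. Origin: centre of its underside.
- vial: Small white jar, 32 mm wide, 42 mm tall; not part of the job, leave it. Origin: centre of its underside.
- forceps: Steel forceps lying along x, 110 mm long, 6 mm thick; not part of the job, leave it. Origin: centre of its underside.
- scissors: Steel scissors, lying, 150 mm long, 6 mm thick; not part of the job, leave it. Origin: centre of its underside.
- driver: Screwdriver, lying; not part of the job, leave it. Origin: centre of its underside.
- washer: Plain steel spacer without thread, 34 mm wide, 10 mm tall; not part of the job, leave it. Origin: centre of its underside.
There are look-alikes about, which are no part of the job. What is shaped like the ring but purple is not meant.

How it is judged:
On the way, in this order (a step that is already met when the one before it is completed fails the run):
1. the ring is over the post with its underside at thread height, upright, not yet on the seat (horizontal distance between ring and post below 0.004 m and z of ring in the frame of post below 0.086 m and angle between ring's own z axis and vertical below 0.15 rad and contact force between ring and collar below 0.5 N), for 0.2 s.
2. the ring, screwed down, has met the spring seat and bears on it (contact force between ring and collar above 5 N), for 0.1 s.
At the end, for the whole second after the job is handed in: The ring is upright (within 0.1 rad) on the post (axes within 3 mm), at rest and released, and bears on the spring seat with 15.6 to 19.2 N, that is the seat pressed 2.0 to 6.5 mm (a quarter turn is 4.5 mm) (contact force between ring and collar between 15.6 and 19.2 N and horizontal distance between ring and post below 0.003 m and angle between ring's own z axis and vertical below 0.1 rad and linear speed of ring below 0.01 m/s and angular speed of ring below 0.1 rad/s); the robot touches nothing.
It fails at once if the seat is overtightened: pressed with more than 22 N (over half a turn past first touch) (contact force between ring and collar above 22 N).
It fails at once if the ring is forced against the post with more than 100 N (contact force between ring and post above 100 N).
It fails at once if another thing on the bench is moved by more than 30 mm (distance of any of tub, can, vial, forceps, scissors, driver, washer from where it was at the start of the episode above 0.03 m).
It also fails if it takes over 72 s, if anything falls off the work surface, if the arm or the gripper's body presses on something with over 40 N, if the wrist force passes 120 N, or if a joint passes its speed limit or range.

## Working session

There is one attempt and no reset: what is moved stays moved. The work goes in short steps, Python scripts to look and compute and a shell command to move; the robot and the scene stay as the last step left them, time stands still between calls to the robot, and variables do not carry over. Pictures are saved under pics/ and viewed, at most 10 in all, crops included, and the job is handed in when it is done.

```bash
mkdir -p pics; ls
cat > h.py <<'E'
from workcell import *
import numpy as np, cv2
def pts(c):
    K=np.array(c["K"]);D=np.array(c["distortion"]);E=np.array(c["extrinsics"])
    h,w=c["depth"].shape
    u,v=np.meshgrid(np.arange(w),np.arange(h))
    n=cv2.undistortPoints(np.stack([u,v],-1).reshape(-1,1,2).astype(np.float64),K,D).reshape(h,w,2)
    z=c["depth"]
    P=np.stack([n[...,0]*z,-n[...,1]*z,-z],-1)
    return P@E[:3,:3].T+E[:3,3]
def ray(c,uv,z):
    K=np.array(c["K"]);D=np.array(c["distortion"]);E=np.array(c["extrinsics"])
    n=cv2.undistortPoints(np.array(uv,float).reshape(-1,1,2),K,D).reshape(-1,2)
    d=np.c_[n[:,0],-n[:,1],-np.ones(len(n))]@E[:3,:3].T
    o=E[:3,3]
    return o+d*((z-o[2])/d[:,2])[:,None]
E
python3 - <<'E'
from h import *
s=state(); print({k:np.round(v,3) for k,v in s.items()})
for n in ["top","scene"]:
    c=read_camera(n); cv2.imwrite(f"pics/{n}0.png",c["img"][...,::-1]); np.savez(f"{n}0.npz",**c)
    print(n,np.round(c["extrinsics"],3).tolist())
E
```

```text
pics
{'clock': np.float64(0.0), 'joint_pos': array([ 1.123,  0.6  , -0.003,  1.6  ,  0.002,  0.943, -0.08 ]), 'joint_velocities': array([ 0.   , -0.   ,  0.   , -0.001, -0.001, -0.   , -0.001]), 'effort': array([-0.0000e+00, -7.6508e+01,  1.4970e+00, -2.5235e+01, -5.3000e-02,
        1.7000e-02,  0.0000e+00]), 'eef_pos': array([ 0.263, -0.675,  0.218]), 'tool_rot': array([-3.14 ,  0.   ,  0.371]), 'force': array([-0.133, -0.302,  0.109]), 'wrist_torque': array([-0.008, -0.037, -0.015]), 'grasp_force': np.float64(0.0), 'finger_gap': np.float64(0.093)}
top [[-0.007, 0.998, -0.069, 0.487], [-0.999, -0.009, -0.039, -0.042], [-0.04, 0.068, 0.997, 1.002], [0.0, 0.0, 0.0, 1.0]]
scene [[0.262, -0.688, 0.677, 1.235], [0.965, 0.192, -0.178, -0.208], [-0.007, 0.7, 0.714, 0.784], [0.0, 0.0, 0.0, 1.0]]
```

View pics/top0.png

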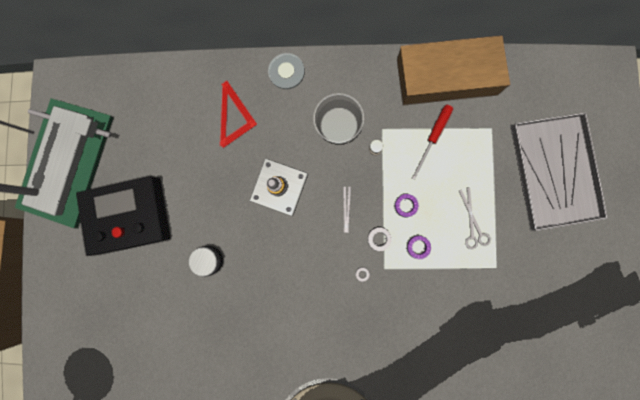

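View pics/scene0.png

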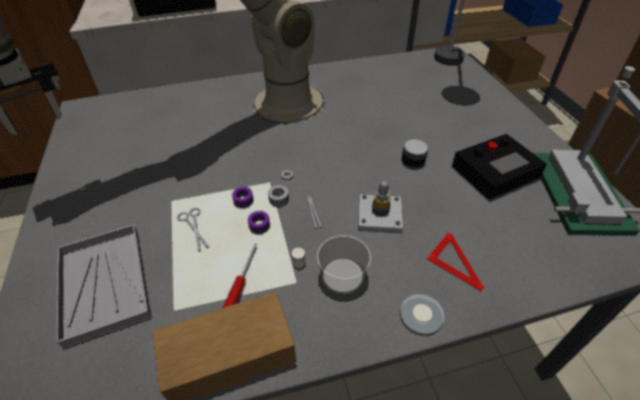

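The top view shows the steel ring at (379,238) on the edge of the paper, the two purple look-alikes to its right, the washer at (362,274) and the post at (277,185). The scene view shows the ring at (279,194) and the post at (382,195). I'll measure the ring and post from depth and check the heights.

Run:
```python
from h import *
t=dict(np.load("top0.npz")); s=dict(np.load("scene0.npz"))
for n,c,rb,pb in [("top",t,(360,400,220,260),(245,315,150,220)),("scene",s,(262,298,178,212),(350,415,170,235))]:
    P=pts(c)
    a=P[rb[2]:rb[3],rb[0]:rb[1]].reshape(-1,3); a=a[(a[:,2]>0.018)&(a[:,2]<0.04)]
    (x,y),r=cv2.minEnclosingCircle(a[:,:2].astype(np.float32)); print(n,"ring",x,y,r,len(a),np.median(a[:,2]))
    b=P[pb[2]:pb[3],pb[0]:pb[1]].reshape(-1,3)
    f=b[(b[:,2]>.012)&(b[:,2]<.026)]; (x,y),wh,an=cv2.minAreaRect(f[:,:2].astype(np.float32)); print("foot",x,y,wh,an,np.median(f[:,2]))
    q=b[b[:,2]>0.106]; print("tip",q.mean(0),len(q),b[:,2].max())
```

```text
top ring 0.46074774861335754 -0.1265353262424469 0.027819987386465073 271 0.027366639798426906
foot 0.5866928100585938 0.11440064013004303 (0.11124663800001144, 0.11014328896999359) 69.58153533935547 0.019157626069663314
tip [0.56083501 0.07375862 0.33884284] 90 1.0020868450447478
scene ring 0.4790102243423462 -0.14154213666915894 0.05385216325521469 247 0.027891701270176927
foot 0.589907705783844 0.1152895838022232 (0.11070806533098221, 0.11278723925352097) 68.8390121459961 0.020453627058072077
tip [0.75699941 0.03164019 0.28427928] 74 0.7837727374281749
```

```bash
cat >> h.py <<'E'
from scipy.spatial.transform import Rotation as R
def go(x,y,z):
    s=state(); r=R.from_euler('xyz',s["tool_rot"])
    print("pos",np.round(s["eef_pos"],4),"rot",np.round(s["tool_rot"],4),"j7",round(float(s["joint_pos"][6]),3),"t",float(s["clock"]))
    print("tool shift mm",np.round(1000*r.inv().apply(np.array([x,y,z])-s["eef_pos"]),1))
E
python3 -m inch '[[[0,32,-36.6,0,0,0,0],[0,32,-36.6,0,0,0,0],[0,32,-36.6,0,0,0,0],[0,32,-36.6,0,0,0,0],[0,32,-36.6,0,0,0,0],[0,32,-36.6,0,0,0,0],[0,32,-36.6,0,0,0,0],[0,32,-36.6,0,0,0,0],[0,32,-36.6,0,0,0,0],[0,32,-36.6,0,0,0,0],[0,32,-36.6,0,0,0,0],[0,32,-36.6,0,0,0,0],[0,0,0,0,0,0,-0.15],[0,0,0,0,0,0,-0.15],[0,0,0,0,0,0,-0.15],[0,0,0,0,0,0,-0.15],[0,0,0,0,0,0,-0.15],[0,0,0,0,0,0,-0.15],[0,0,0,0,0,0,-0.15],[0,0,0,0,0,0,0]]]'
python3 - <<'E'
from h import *
go(0.461,-0.1265,0.219)
c=read_camera("wrist"); cv2.imwrite("pics/w1.png",c["img"][...,::-1]); np.savez("w1.npz",**c)
E
```

```text
clock: 2.6
eef_pos: [0.4612, -0.1273, 0.2184]
tool_rot: [-3.141, -0.0, 1.42]
force: [0.1, -0.2, 0.1]
finger_gap: 0.093
grasp_force: 0.0
pos [ 0.4612 -0.1273  0.2184] rot [-3.1411e+00 -2.0000e-04  1.4195e+00] j7 -0.191 t 2.6
tool shift mm [ 0.8 -0.4 -0.6]
```

View pics/w1.png

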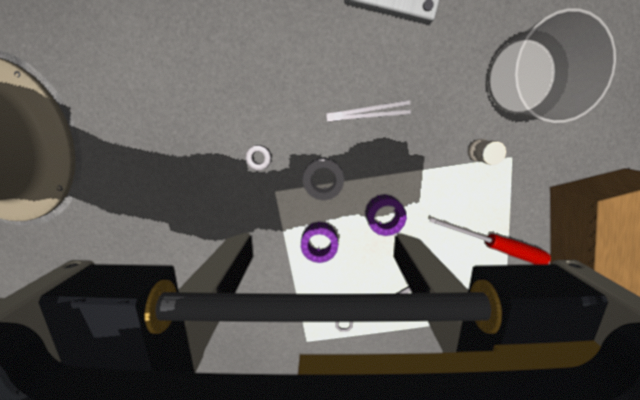

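The wrist view shows the steel ring at (323,178), in shadow, between the washer at (258,157) and the purple rings. It is laterally centred between the fingers. One depth measurement from here will refine its position.

Run:
```python
from h import *
c=dict(np.load("w1.npz")); P=pts(c); a=P[150:208,295:350].reshape(-1,3)
a=a[(a[:,2]>.022)&(a[:,2]<.034)]
(x,y),r=cv2.minEnclosingCircle(a[:,:2].astype(np.float32)); print(x,y,r,len(a),np.median(a[:,2]))
go(x,y,0.005)
```

```text
0.46083253622055054 -0.12417631596326828 0.02772267907857895 839 0.026640012979212313
pos [ 0.4613 -0.1273  0.2184] rot [-3.1412e+00 -2.0000e-04  1.4173e+00] j7 -0.193 t 2.65
tool shift mm [  3.   -0.8 213.4]
```

```bash
python3 -m inch '[[[0,2,-0.6,40,0,0,0],[0,0,0,40,0,0,0],[0,0,0,40,0,0,0],[0,0,0,40,0,0,0],[0,0,0,30,0,0,0],[0,0,0,15,0,0,0],[0,0,0,7,0,0,0],[0,0,0,0,0,0,0],[1,0,0,0,0,0,0],[1,0,0,0,0,0,0],[1,0,0,0,0,0,0],[1,0,0,0,0,0,0],[1,0,0,0,0,0,0],[1,0,0,0,0,0,0]]]' 30
```

```text
clock: 4.4
eef_pos: [0.4613, -0.1253, 0.0068]
tool_rot: [3.141, 0.0, 1.421]
force: [0.1, 0.7, 5.2]
finger_gap: 0.0538
grasp_force: 30.0
```

```bash
python3 -m inch '[[[1,0,0,-30,0,0,0],[1,0,0,-50,0,0,0],[1,0,0,-50,0,0,0],[1,0,0,-50,0,0,0],[1,32,18,0,0,0,0],[1,32,18,0,0,0,0],[1,32,18,0,0,0,0],[1,31,18,0,0,0,0],[1,30,18,0,0,0,0],[1,0,0,0,0,0,0],[1,0,0,0,0,0,0]]]'
python3 - <<'E'
from h import *
c=read_camera("wrist"); cv2.imwrite("pics/w2.png",c["img"][...,::-1]); np.savez("w2.npz",**c)
P=pts(c); m=(abs(P[...,0]-.588)<.09)&(abs(P[...,1]-.115)<.09)&(c["depth"]>0)
f=P[m&(P[...,2]>.013)&(P[...,2]<.026)]; print("foot",cv2.minAreaRect(f[:,:2].astype(np.float32)),len(f))
q=P[m&(P[...,2]>.108)&(P[...,2]<.122)]; print("tip",q.mean(0),np.median(q,0),len(q),q[:,2].max() if len(q) else 0)
go(.588,.115,.16)
E
```

```text
clock: 5.78
eef_pos: [0.5725, 0.0161, 0.1859]
tool_rot: [-3.14, 0.001, 1.421]
force: [0.7, 0.0, -3.2]
finger_gap: 0.054
grasp_force: 30.0
foot ((0.5879003405570984, 0.11606034636497498), (0.11092625558376312, 0.11019939929246902), 69.4021987915039) 7994
tip [0.5874543  0.11596602 0.11167891] [0.58740216 0.1159008  0.11211204] 377 0.11428707309138525
pos [0.5725 0.0157 0.186 ] rot [-3.1399e+00  1.0000e-03  1.4201e+00] j7 -0.532 t 5.825
tool shift mm [100.6   0.5  25.9]
```

View pics/w2.png

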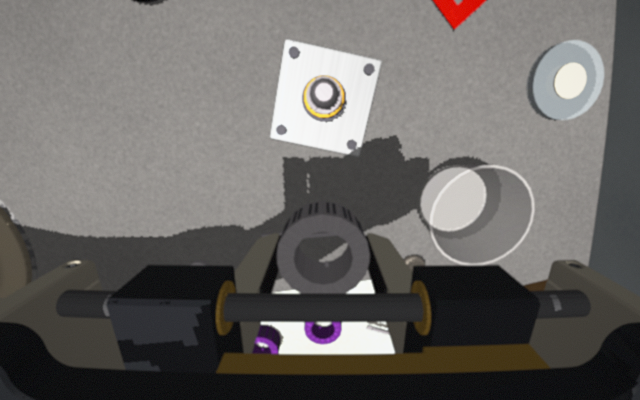

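The wrist view shows the ring held level at (323,257) and the post at (323,95). The foot and tip agree on the post at (0.5876, 0.116). I'll check the ring's centre in the same picture.

```bash
python3 - <<'E'
from h import *
c=dict(np.load("w2.npz")); P=pts(c); s=state(); 
b=P[195:300,270:375].reshape(-1,3); 
b=b[(np.hypot(b[:,0]-s["eef_pos"][0],b[:,1]-s["eef_pos"][1])<.034)&(b[:,2]>.202)&(b[:,2]<.214)]
r=R.from_euler('xyz',s["tool_rot"])
t=r.inv().apply(b-s["eef_pos"])*1000
# fit outer circle using points on hull
h=cv2.convexHull(t[:,:2].astype(np.float32))[:,0]
A=np.c_[2*h,np.ones(len(h))]; k=np.linalg.lstsq(A,(h**2).sum(1),rcond=None)[0]
print(len(b),np.median(b[:,2]),"centre in tool mm",k[:2],np.sqrt(k[2]+k[0]**2+k[1]**2))
print(cv2.minEnclosingCircle(h))
E
python3 -m inch '[[[1,0,0,0,0,0,-0.16],[1,0,0,0,0,0,-0.16],[1,0,0,0,0,0,-0.16],[1,0,0,0,0,0,-0.16],[1,0,0,0,0,0,-0.16],[1,0,0,0,0,0,-0.16],[1,0,0,0,0,0,-0.16],[1,0,0,0,0,0,-0.16],[1,0,0,0,0,0,-0.16],[1,0,0,0,0,0,-0.16],[1,0,0,0,0,0,-0.16],[1,0,0,0,0,0,-0.16],[1,0,0,0,0,0,-0.16],[1,0,0,0,0,0,-0.16],[1,0,0,0,0,0,-0.16],[1,0,0,0,0,0,-0.16],[1,0,0,0,0,0,-0.16],[1,0,0,0,0,0,-0.16],[1,0,0,0,0,0,0]]]'
python3 - <<'E'
from h import *
go(.5876,.116,.16)
E
```

```text
4102 0.20556724534144888 centre in tool mm [ 2.02218194 -0.49357323] 28.030157006204835
((5.411478519439697, -0.7039639949798584), 30.755577087402344)
clock: 8.2
eef_pos: [0.573, 0.0152, 0.186]
tool_rot: [3.141, -0.001, -1.985]
force: [-0.2, -0.1, -1.8]
finger_gap: 0.0547
grasp_force: 30.0
pos [0.573  0.0152 0.186 ] rot [ 3.1406e+00 -1.0000e-03 -1.9850e+00] j7 1.822 t 8.2
tool shift mm [-98.2  27.2  26. ]
```

```bash
python3 -m inch '[[[1,-33,9,0,0,0,0],[1,-33,9,0,0,0,0],[1,-33,9.2,0,0,0,0],[1,0,0,0,0,0,-0.16],[1,0,0,0,0,0,-0.16],[1,0,0,0,0,0,-0.16],[1,0,0,20,0,0,0],[1,0,0,20,0,0,0],[1,0,0,15,0,0,0],[1,0,0,0,0,0,0]]]'
python3 - <<'E'
from h import *
go(.5876,.116,.11)
s=state(); print(s["joint_pos"],s["force"],s["wrist_torque"])
c=read_camera("wrist"); cv2.imwrite("pics/w3.png",c["img"][120:340,160:480,::-1].repeat(2,0).repeat(2,1))
E
```

```text
clock: 9.45
eef_pos: [0.5875, 0.118, 0.1299]
tool_rot: [3.139, -0.001, -1.503]
force: [0.1, 0.9, -1.8]
finger_gap: 0.0541
grasp_force: 30.0
pos [0.5875 0.118  0.1299] rot [ 3.1391e+00 -6.0000e-04 -1.5032e+00] j7 2.033 t 9.45
tool shift mm [ 2.  -0.  19.9]
[ 0.40080623  0.84044446 -1.15369187  1.92683991  0.91631853  1.03091888
  2.03296027] [ 0.13752038  0.8831921  -1.77732898] [ 0.15551408 -0.05591682  0.0230211 ]
```

View pics/w3.png

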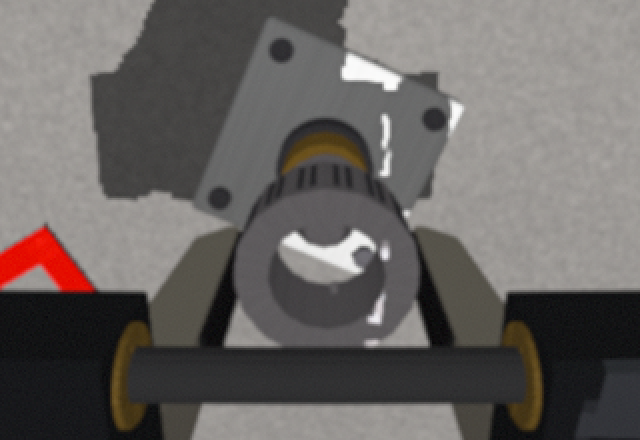

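The picture shows the ring at (326,265), centred between the fingers, with the post directly ahead and below it and the collar and brass seat at (325,160). It lines up, so I'll lower it gently.

```bash
python3 -m inch '[[[1,0.5,0,4,0,0,0],[1,0,0,4,0,0,0],[1,0,0,4,0,0,0],[1,0,0,4,0,0,0],[1,0,0,4,0,0,0],[1,0,0,0,0,0,0]]]'
python3 -c "
from h import *
s=state();print(s['force'],s['wrist_torque'],s['eef_pos'])"
```

```text
clock: 10.25
eef_pos: [0.5881, 0.1177, 0.1112]
tool_rot: [3.141, -0.0, -1.502]
force: [0.3, 0.5, -2.6]
finger_gap: 0.0541
grasp_force: 30.0
[ 0.26457401  0.5065139  -2.58540812] [0.1482406  0.04484499 0.03363581] [0.58814293 0.11765982 0.11120179]
```

```bash
python3 -m inch '[[[1,0,0,3,0,0,0],[1,0,0,3,0,0,0],[1,0,0,3,0,0,0],[1,0,0,3,0,0,0],[1,0,0,2,0,0,0],[1,0,0,0,0,0,0]]]'
python3 -c "
from h import *
s=state();print(s['force'],s['wrist_torque'],s['eef_pos'])"
```

```text
clock: 11.0
eef_pos: [0.5882, 0.1177, 0.0974]
tool_rot: [3.141, -0.0, -1.502]
force: [0.9, 0.3, -2.9]
finger_gap: 0.0542
grasp_force: 30.0
[ 0.88190184  0.32412238 -2.88421667] [ 0.10175089 -0.04657623  0.00761618] [0.58824237 0.11774459 0.09744072]
```

```bash
python3 -m inch '[[[1,0,0,2,0,0,0],[1,0,0,2,0,0,0],[1,0,0,2,0,0,0],[1,0,0,0,0,0,0]]]'; python3 -m inch '[[[1,0,0,1,0,0,0],[1,0,0,1,0,0,0],[1,0,0,0,0,0,0]]]'; python3 -c "
from h import *
s=state();print(s['joint_pos'],s['wrist_torque'],s['eef_pos'])"
```

```text
clock: 11.5
eef_pos: [0.5883, 0.1179, 0.0914]
tool_rot: [3.141, 0.0, -1.502]
force: [-0.2, 1.9, -2.9]
finger_gap: 0.0536
grasp_force: 30.0
clock: 11.88
eef_pos: [0.5884, 0.1178, 0.0898]
tool_rot: [-3.141, -0.0, -1.502]
force: [-0.3, -0.1, -0.3]
finger_gap: 0.0539
grasp_force: 30.0
[ 0.37570303  0.88423179 -1.10824618  1.95342633  0.98531913  0.98012567
  1.98308527] [0.18465864 0.07719374 0.06029854] [0.58838877 0.11784771 0.08980499]
```

```bash
python3 -m inch '[[[1,0,0,0.46,0,0,0.16],[1,0,0,0.46,0,0,0.16],[1,0,0,0.46,0,0,0.16],[1,0,0,0,0,0,0]]]'; python3 -c "
from h import *
s=state();print(s['joint_pos'],s['wrist_torque'],s['eef_pos'])"
```

```text
clock: 12.38
eef_pos: [0.5885, 0.1179, 0.0885]
tool_rot: [-3.141, 0.0, -1.981]
force: [-0.3, 0.9, -0.4]
finger_gap: 0.0538
grasp_force: 30.0
[ 0.33136507  0.83504196 -1.00976319  1.95673461  0.92577961  0.90452545
  1.55712661] [ 0.31167158 -0.14849027  0.00254301] [0.58849354 0.11788217 0.08854037]
```

```bash
python3 -m inch '[[[1,0,0,0.46,0,0,0.16],[1,0,0,0.46,0,0,0.16],[1,0,0,0.46,0,0,0.16],[1,0,0,0.46,0,0,0.16],[1,0,0,0.46,0,0,0.16],[1,0,0,0,0,0,0]]]'; python3 -c "
from h import *
s=state();print(s['joint_pos'],s['wrist_torque'],s['eef_pos'],s['force'])"; python3 -m inch '[[[1,0,0,0.46,0,0,0.16],[1,0,0,0.46,0,0,0.16],[1,0,0,0.46,0,0,0.16],[1,0,0,0.46,0,0,0.16],[1,0,0,0.46,0,0,0.16],[1,0,0,0,0,0,0]]]'; python3 -c "
from h import *
s=state();print(s['joint_pos'],s['wrist_torque'],s['eef_pos'],s['force'])"
```

```text
clock: 13.12
eef_pos: [0.5891, 0.1178, 0.0862]
tool_rot: [-3.141, 0.001, -2.778]
force: [3.2, -0.4, 0.4]
finger_gap: 0.0544
grasp_force: 30.0
[ 0.23736715  0.76096311 -0.82734658  1.96279989  0.80407046  0.78371449
  0.8711881 ] [ 0.06903967 -0.86335859 -0.02805841] [0.58905788 0.11779816 0.08623062] [ 3.23518024 -0.43843215  0.36927372]
clock: 13.88
eef_pos: [0.5893, 0.117, 0.0839]
tool_rot: [-3.141, 0.002, 2.705]
force: [4.6, -2.8, 1.3]
finger_gap: 0.0539
grasp_force: 30.0
[ 0.11808861  0.70053136 -0.62254227  1.97115143  0.64754632  0.67590994
  0.21736869] [-0.72089814 -1.1794947  -0.00452021] [0.58932655 0.11698467 0.08385745] [ 4.55830507 -2.80603658  1.29899992]
```

The side force points along −tool x, so the ring is held about 1.5 mm off-centre in tool x. I'll correct that and follow the orbit from here.

```bash
python3 -m inch '[[[1,-1.2,-0.5,0,0,0,0],[1,0,0,0,0,0,0]]]'; python3 -c "
from h import *
s=state();print(s['joint_pos'],s['wrist_torque'],s['eef_pos'],s['force'])"; python3 -m inch '[[[1,0,-0.2,0.46,0,0,0.16],[1,0,-0.2,0.46,0,0,0.16],[1,0,-0.2,0.46,0,0,0.16],[1,0,-0.2,0.46,0,0,0.16],[1,0,-0.2,0.46,0,0,0.16],[1,0,0,0,0,0,0]]]'; python3 -c "
from h import *
s=state();print(s['joint_pos'],s['wrist_torque'],s['eef_pos'],s['force'])"
```

```text
clock: 14.12
eef_pos: [0.5894, 0.1169, 0.0838]
tool_rot: [3.141, 0.0, 2.704]
force: [2.0, -1.4, 3.8]
finger_gap: 0.0541
grasp_force: 30.0
[ 0.12040637  0.70144861 -0.62453739  1.9704188   0.64628039  0.67646896
  0.21829477] [-0.20888385 -0.74289845 -0.04568892] [0.5893848  0.11693982 0.08377331] [ 1.96634347 -1.3680872   3.83130618]
clock: 14.88
eef_pos: [0.5885, 0.116, 0.0814]
tool_rot: [-3.141, 0.001, 1.903]
force: [1.6, -2.7, 4.1]
finger_gap: 0.0541
grasp_force: 30.0
[-0.01835023  0.65881499 -0.40538859  1.98291721  0.45120275  0.58815177
 -0.39620356] [-0.54233965 -0.51845044 -0.06268785] [0.58846647 0.11601224 0.08139461] [ 1.57370214 -2.66762382  4.08807909]
```

```bash
cat > st.py <<'E'
from h import *
s=state();print("j3 %.2f j7 %.2f"%(s['joint_pos'][2],s['joint_pos'][6]),"T",np.round(s['wrist_torque'],3),"F",np.round(s['force'],1),"z",round(float(s['eef_pos'][2]),4))
E
python3 -m inch '[[[1,-0.4,-0.2,0,0,0,0.16],[1,0,-0.2,0.46,0,0,0.16],[1,0,-0.2,0.46,0,0,0.16],[1,0,-0.2,0.46,0,0,0.16],[1,0,-0.2,0.46,0,0,0.16]]]'; python3 st.py;  python3 -m inch '[[[1,0,-0.2,0.46,0,0,0.16],[1,0,-0.2,0.46,0,0,0.16]]]'; python3 st.py
```

```text
clock: 15.5
eef_pos: [0.5874, 0.1161, 0.0792]
tool_rot: [-3.141, -0.0, 1.101]
force: [1.2, 0.3, 1.8]
finger_gap: 0.054
grasp_force: 30.0
j3 -0.18 j7 -0.97 T [-0.157 -0.38   0.071] F [1.2 0.3 1.8] z 0.0792
clock: 15.75
eef_pos: [0.587, 0.1163, 0.0783]
tool_rot: [-3.141, 0.0, 0.781]
force: [1.0, 0.4, 2.7]
finger_gap: 0.0539
grasp_force: 30.0
j3 -0.10 j7 -1.19 T [-0.027 -0.373  0.019] F [1.  0.4 2.7] z 0.0783
```

```bash
for i in 1; do python3 -m inch '[[[1,0,-0.2,0.46,0,0,0.16],[1,0,-0.2,0.46,0,0,0.16]]]'>/dev/null; python3 st.py; done; python3 -m inch '[[[1,0,-0.2,0.46,0,0,0.16],[1,0,-0.2,0.46,0,0,0.16]]]'>/dev/null; python3 st.py;python3 -m inch '[[[1,0,-0.2,0.46,0,0,0.16],[1,0,-0.2,0.46,0,0,0.16]]]'>/dev/null; python3 st.py
```

```text
j3 -0.01 j7 -1.41 T [-0.016 -0.299  0.039] F [0.9 0.4 3.8] z 0.0774
j3 0.08 j7 -1.62 T [ 0.116 -0.279  0.041] F [1.5 1.  2.9] z 0.0764
j3 0.16 j7 -1.84 T [ 0.162 -0.216  0.086] F [1.3 1.  3. ] z 0.0755
```

```bash
python3 -m inch '[[[1,0,-0.2,0.46,0,0,0.16],[1,0,-0.2,0.46,0,0,0.16]]]'>/dev/null; python3 st.py; python3 -m inch '[[[1,0,-0.2,0.46,0,0,0.16],[1,0,-0.2,0.46,0,0,0.16]]]'>/dev/null; python3 st.py;python3 -m inch '[[[1,0,-0.2,0.46,0,0,0.16],[1,0,0,0,0,0,0]]]'; python3 st.py
```

```text
j3 0.25 j7 -2.05 T [0.072 0.003 0.163] F [-0.1  0.7 10.7] z 0.0749
j3 0.34 j7 -2.26 T [ 0.126 -0.036  0.108] F [ 0.4 -0.1 11.4] z 0.0742
clock: 17.25
eef_pos: [0.5873, 0.1185, 0.0737]
tool_rot: [-3.141, 0.001, -0.976]
force: [-0.4, 0.3, 11.7]
finger_gap: 0.0544
grasp_force: 30.0
j3 0.38 j7 -2.37 T [ 0.147 -0.064 -0.111] F [-0.4  0.3 11.7] z 0.0737
```

Between j7 −1.84 and −2.05 the upward force jumped from 3 to about 11 N, the torque rose by about 0.1 Nm and the descent slowed. That is the seat touch, at TCP z ≈ 75.2 mm. The ring is now about 1–1.5 mm past touch and the wrist is almost at its limit, so I'll release, rewind and regrip.

```bash
python3 -m inch '[[[0.6,0,0,0,0,0,0],[0,0,0,0,0,0,0],[0,0,0,0,0,0,0],[0,0,0,0,0,0,0],[0,0,0,0,0,0,0]]]'; python3 st.py; python3 -m inch '[[[0,0,0,0,0,0,-0.16],[0,0,0,0,0,0,-0.16],[0,0,0,0,0,0,-0.16],[0,0,0,0,0,0,-0.16],[0,0,0,0,0,0,-0.16],[0,0,0,0,0,0,-0.16],[0,0,0,0,0,0,-0.16],[0,0,0,0,0,0,-0.16],[0,0,0,0,0,0,-0.16],[0,0,0,0,0,0,-0.16],[0,0,0,0,0,0,-0.16],[0,0,0,0,0,0,-0.16],[0,0,0,0,0,0,-0.16],[0,0,0,0,0,0,-0.16],[0,0,0,0,0,0,-0.16],[0,0,0,0,0,0,0]]]'
python3 - <<'E'
from h import *
go(.5876,.116,.0737)
c=read_camera("wrist"); s=state(); P=pts(c)
m=(np.hypot(P[...,0]-.5876,P[...,1]-.116)<.034)&(c["depth"]>0)&(P[...,2]>.085)&(P[...,2]<.1)
q=P[m]; print("ring top z",np.percentile(q[:,2],[20,50,80]),len(q)); h=q[:,:2].mean(0);print(h)
cv2.imwrite("pics/w4.png",c["img"][100:340,160:480,::-1].repeat(2,0).repeat(2,1)); np.savez("w4.npz",**c)
E
python3 st.py
```

```text
clock: 17.88
eef_pos: [0.5871, 0.1178, 0.0732]
tool_rot: [3.141, 0.0, -0.979]
force: [0.5, 0.6, 0.6]
finger_gap: 0.0894
grasp_force: 0.0
j3 0.38 j7 -2.37 T [ 0.053 -0.035  0.001] F [0.5 0.6 0.6] z 0.0732
clock: 19.88
eef_pos: [0.5873, 0.1175, 0.0733]
tool_rot: [-3.141, -0.0, 1.42]
force: [-0.2, 0.2, 0.6]
finger_gap: 0.093
grasp_force: 0.0
pos [0.5873 0.1175 0.0733] rot [-3.1410e+00 -1.0000e-04  1.4196e+00] j7 -0.761 t 19.875
tool shift mm [-1.4  0.6 -0.4]
ring top z [0.09321896 0.09448055 0.09507588] 4375
[0.58900046 0.12284897]
j3 -0.27 j7 -0.76 T [-0.016 -0.027 -0.011] F [-0.1 -0.2 -0.2] z 0.0733
```

View pics/w4.png

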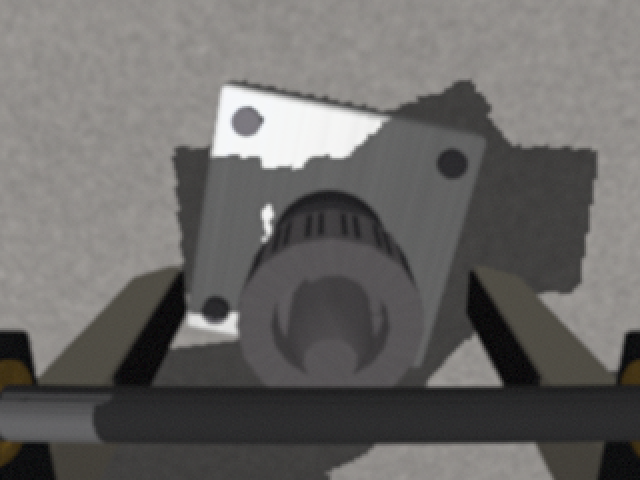

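The picture shows the ring level on the post at (330,310), with open fingers clear on both sides. Its top is at about 94.5 mm, which matches the TCP estimate of the underside (≈ 67 mm). I'll recentre, regrip and turn the rest.

```bash
python3 -m inch '[[[0,-1.4,0.5,0,0,0,0],[0,0,0,0,0,0,0],[1,0,0,0,0,0,0],[1,0,0,0,0,0,0],[1,0,0,0,0,0,0],[1,0,0,0,0,0,0],[1,0,0,0,0,0,0]]]'; python3 st.py; python3 -m inch '[[[1,0,0,0.46,0,0,0.16],[1,0,0,0.46,0,0,0.16],[1,0,0,0,0,0,0]]]'; python3 st.py
```

```text
clock: 20.8
eef_pos: [0.5881, 0.1164, 0.0736]
tool_rot: [3.141, -0.0, 1.421]
force: [0.8, -0.7, 0.3]
finger_gap: 0.0542
grasp_force: 30.0
j3 -0.27 j7 -0.76 T [-0.058 -0.419 -0.019] F [ 0.8 -0.7  0.3] z 0.0736
clock: 21.18
eef_pos: [0.588, 0.1166, 0.0727]
tool_rot: [3.141, -0.0, 1.102]
force: [1.6, 0.2, 0.3]
finger_gap: 0.0543
grasp_force: 30.0
j3 -0.18 j7 -0.98 T [-0.023 -0.263 -0.15 ] F [1.6 0.2 0.3] z 0.0727
```

```bash
python3 -m inch '[[[1,0,0,0.46,0,0,0.16]]]'>/dev/null; python3 st.py; python3 -m inch '[[[1,0,0,0.46,0,0,0.16]]]'>/dev/null; python3 st.py; python3 -m inch '[[[1,0,0,0.46,0,0,0.16]]]'>/dev/null; python3 st.py
```

```text
j3 -0.14 j7 -1.09 T [ 0.075 -0.048  0.279] F [1.1 0.5 2. ] z 0.0723
j3 -0.10 j7 -1.20 T [ 0.198 -0.048  0.248] F [0.  0.4 5. ] z 0.0719
j3 -0.05 j7 -1.31 T [ 0.08  -0.028  0.312] F [0.7 0.3 2.7] z 0.0715
```

Torque while turning is now about 0.28 Nm, against about 0.05 before touch, so the seat is bearing. By z and by rotation the seat is pressed about 3.4 mm. Two more rows bring it to about 4.3 mm.

```bash
python3 -m inch '[[[1,0,0,0.46,0,0,0.16],[1,0,0,0.46,0,0,0.16]]]'; python3 st.py;  python3 -m inch '[[[1,0,0,0,0,0,0],[1,0,0,0,0,0,0]]]' ; python3 st.py; python3 -m inch '[[[0.5,0,0,0,0,0,0],[0,0,0,0,0,0,0],[0,0,0,0,0,0,0],[0,0,0,0,0,0,0],[0,0,0,0,0,0,0],[0,0,0,-20,0,0,0],[0,0,0,-40,0,0,0],[0,0,0,-40,0,0,0],[0,-0,0,-20,0,0,0],[0,0,0,0,0,0,0],[0,0,0,0,0,0,0]]]'
python3 - <<'E'
from h import *
c=read_camera("wrist"); P=pts(c); d=np.hypot(P[...,0]-.5878,P[...,1]-.1162)
m=(d<.026)&(d>.018)&(c["depth"]>0)&(P[...,2]>.085)&(P[...,2]<.1)
q=P[m]; print("ring top z",np.percentile(q[:,2],[20,50,80]),len(q))
t=P[(d<.006)&(c["depth"]>0)]; print("tip z",np.median(t[:,2]),len(t))
cv2.imwrite("pics/w5.png",c["img"][...,::-1])
E
```

```text
clock: 21.8
eef_pos: [0.5878, 0.1166, 0.0706]
tool_rot: [-3.141, -0.0, 0.301]
force: [1.1, 0.3, 2.0]
finger_gap: 0.0539
grasp_force: 30.0
j3 0.03 j7 -1.52 T [0.075 0.009 0.41 ] F [1.1 0.3 2. ] z 0.0706
clock: 22.05
eef_pos: [0.5878, 0.1166, 0.0704]
tool_rot: [-3.141, -0.0, 0.305]
force: [1.1, 0.9, 3.0]
finger_gap: 0.0544
grasp_force: 30.0
j3 0.03 j7 -1.52 T [ 0.281 -0.11  -0.116] F [1.1 0.9 3. ] z 0.0704
clock: 23.42
eef_pos: [0.5871, 0.1163, 0.1893]
tool_rot: [-3.142, 0.001, 0.301]
force: [-0.5, -0.1, -0.3]
finger_gap: 0.0928
grasp_force: 0.0
ring top z [0.09111491 0.09167206 0.09228226] 1068
tip z 0.1126747012613516 126
```

View pics/w5.png

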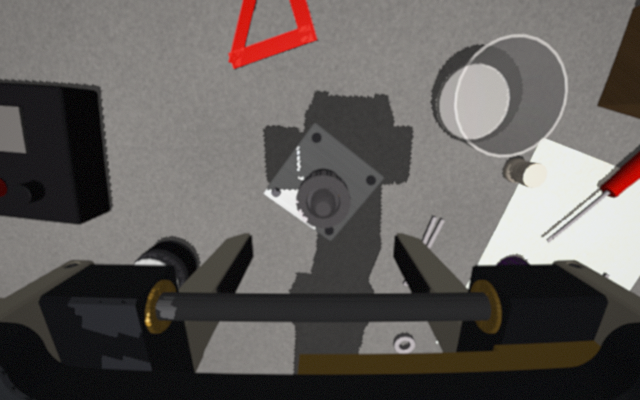

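The ring sits level on the post at (323,195), released, with the gripper well clear. It dropped about 3 mm since the regrip, as intended.

```bash
python3 -c "
from workcell import *
print(close_job())"
```

```text
the job is handed in; nothing more can be done
None
```

I screwed the ring gauge onto the post until it met the spring seat, gave it about a quarter turn more, and let go. I estimate the seat is pressed about 4.3 mm (limits 2.0 to 6.5 mm). The job is handed in at about 23 s on the robot's clock; no verdict came back.

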